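Draw out the telescopic cradle and load the polishing bar

ROBOT

A 6-joint arm with a two-finger parallel gripper is mounted at the origin on a cart in front of the work surface, level with it; the furniture and walls round the work are solid. World frame = base frame: x ahead of the robot, y to its left, z up, the work surface at z = 0. Lengths are in m, angles in rad, forces in N, time in s.
With the tool pointing down it reaches from about 0.35 to 0.725 m from the base axis. Payload 4.3 kg.
Tool frame: the origin (TCP) lies at the very end of the fingers, on their centre line; the grasp point (between the pads) lies manip.hold_point_z behind it (manip.hold_point_z is the distance from the TCP to the grasp point, in m); z points along the fingers, y is the line along which they close (so a half turn about z gives the same grasp; the last joint's range is limited). The gripper opens to 85 mm and grips with 20 to 120 N. Pads are 22 mm wide; open, the fingers measure 114 mm over their backs; the gripper's body (76 mm by 85 mm) begins 54 mm behind the grasp point. The pads swing forward as they close: fully open they stand 13 mm farther back than shut.
Start: joints at [1.204, 0.377, 0.081, 1.274, 0, 1.46], TCP at [0.146, 0.556, 0.231] pointing down, gripper open.
Joint ranges: [-2.72, 2.72], [-0.84, 1.66], [-1.02, 1.22], [-1.77, 2.12], [-1.37, 1.28], [-3.14, 3.14]. Speed limits (rad/s): [2.57, 2.57, 3.14, 3.14, 3.14, 3.14].

INTERFACE

Orientations are given as a rotation vector (axis times angle).
In Python, from rig import manip gives the robot as it stands.
- The arm moves only by the tool arm_command, never from a script. Its argument "commands" is a list that holds one entry, the list of rows, each a list of 7 numbers: the shift along the tool's x, y, z in cm, then the turn, a rotation vector about the tool's x, y, z in degrees, then the opening, from 0 (shut) to 1 (fully open). In form: [[[tx, ty, tz, wx, wy, wz, gripper], ...]]. A call has 1 to 20 rows; each row is the pose to reach, as a shift and turn from the pose commanded when the call began, along the tool's axes at that moment; what a row does not reach only later rows make up. A row lasts 1/12 s, in which the tool goes at most 41.7 mm and 7.16 degrees, less where a joint would pass 70% of its speed; a pose out of reach is approached as far as the arm can. A call with a gripper value outside its range is refused whole. The fingers move at their own pace and stop on an object; "grip_force" is the grip in N (left out, the last holds). Time passes only in rows, so rows that repeat a pose let the fingers close. It gives the time, the measured TCP pose, the force, the opening and the grip force at its end, in the units of the state.
- manip.get_state(): the state, without advancing time (a new reading comes with each control period).
- manip.snapshot(name): name is "scene" or "top" or "wrist"; returns the picture (420x560x3 uint8, blue, green, red); there is no depth.
- manip.camera_info(name): a dict with "fx", "fy", "cx", "cy" (pixels), "camera_from_world" (4x4, takes a point from world to camera coordinates). Camera axes: x right, y down, z forward; pixel columns grow to the right and rows downward; lengths in m; the calibration is good to about 2 mm. A picture is of the moment at which its call begins: read the wrist's pose just before it. camera_info takes no time and is no camera call; for the wrist camera it gives the pose at the moment of the call.
- manip.finish_job(): hands the job in; it is judged then, once.
The state is a dict: "time": time; "joints": joint angles; "dq": joint speeds; "tau": joint torques, N m; "ee_pos": TCP position; "eef_rot": TCP orientation; "ft_force": force on the tool from outside, world axes, zero at the start; "ft_torque": the same for the moment, N m; "width": finger opening in m; "grip_force": force on a finger pad.
Only numpy, scipy, OpenCV 4.12 (cv2) and the standard library are available. Lean on these libraries where they do the work, as an engineer would, in place of code of your own. Each camera call takes 0.05 s, during which the arm holds its last target. There are 200 camera calls.

TASK

The small powder jar has been left on the bed of the telescopic cradle: first stand it upright on the bench, off the cradle. Then draw the cradle out to its last hole, hole by hole: press the spring button flush, slide the sleeve on until the button pops up through the next hole, and again for the last. Finally take the red and brown bar of polishing compound that lies on the open bench near the cradle (not the one at the far left) and lay it flat on the bed, lengthwise between the two stops, and leave the other things on the bench as they stand.

Things in the scene. Friction and masses are not known exactly. Their poses are not given: they have to be found in the camera images.
- cradle: Telescopic cradle fixed to the bench: metal plate 8 mm thick. Origin at bench level; own frame: plate x -140..150, y -60..85 mm, z up. The sleeve slides out along +x on a fixed square bar at y = -35 mm, between end blocks (x -140..-126 and 140..150, 48 mm high). The bed for the work is at y -10..85, top 8 mm above the bench.
- bed_mid (a point): On the bed's surface, at cradle x 70, y 40 mm: middle of the place for the bar once the sleeve is at the last hole. The fixed head stop's working face is at cradle x = 20 mm (stop x 7..20, y -10..83, top 36 mm above the bench).
- sleeve (a joint): Travel in m of the sleeve (square aluminium tube, 36 mm outside, top 47 mm above the bench, wall 3 mm) along cradle +x: 0 at the first hole (start), 0.045 second, 0.090 third and last; play about 1 mm, range -0.001..0.094. At 0 it covers x -112..42 and has 26 mm holes in its top at x 0, -45, -90 mm; all shift with it. About 2 N friction, more if slid fast; stays where left.
- rib1 (a point): Middle of the top edge of the sleeve's first cross rib, 57 mm above the bench (10 mm above the sleeve), 34 mm wide across; it moves with the sleeve. The rib's pushing face is 2.5 mm to the cradle's -x of this point and 15 mm to the +x of the first hole's centre.
- rib2 (a point): The same on the second rib, 45 mm behind (cradle -x), beside the second hole. A third, alike, is another 45 mm behind, beside the third hole. Push a rib towards cradle +x with a fingertip to slide the sleeve.
- tail_face (a point): On the sliding tail stop's working face, an arm of the sleeve over the bed (y -18..86 mm, 12 mm thick, 10..36 mm above the bench). Face at cradle x = 30 mm + travel: the gap between the stops is 10 mm + travel, 100 mm at the last hole.
- button (a joint): Depth in m the round spring button is pressed: 0 fully up (9 mm above the sleeve, shank locks the sleeve), 0.009 flush with the sleeve's top, 0.0135 most. Spring 2.5 N up, 4 N flush. At 0.007 or deeper, pushing the sleeve with 10 to 15 N rides over the 6 mm high bevel; the button then stays hidden under the sleeve (0.012) until it pops up in the next hole.
- button_top (a point): Centre of the button's top face (12 mm dia.; button 24 mm). It stands in the fixed bar at cradle x 0, y -35 mm and does not move along with the sleeve. A closed fingertip can press it and push the rib beside it at the same time.
- jar: Small powder jar with white lid, 52 mm dia., 77 mm high, standing on the bed. Origin at the centre of its underside, z up. To be stood on the bench top; the thin grey steel sheet (2 mm) lying on the bench at the left counts as bench.
- polish_bar: Bar of polishing compound, 35x85x27 mm (length along its y), lying on the bench. Origin at the centre of its underside.
- big_jar: Bystander: larger powder jar with black lid, 58 mm dia., 89 mm high. Origin at the centre of its underside.
- old_cast: Bystander: plaster cast of a jaw, 54x65x31 mm. Origin at the centre of its underside.
- dropper: Bystander: brown dropper bottle, 34 mm dia., 102 mm high, behind the rail. Origin at the centre of its underside.
- cup: Bystander: small clear graduated cup, 52 mm dia., 49 mm high, standing beside the bed. Origin at the centre of its underside.

How it is judged:
By the outcome, as a careful person would: the job done as asked, in the order asked, and still so for the second after the job is handed in, with the robot touching nothing.
It also fails if it takes over 72 s, if anything falls off the work surface, if the arm or the gripper's body presses on something with over 40 N, if the wrist force passes 120 N, or if a joint passes its speed limit or range.

## Working session

There is one attempt and no reset: what is moved stays moved. The work goes in short steps, Python scripts to look and compute and a tool call to move; the robot and the scene stay as the last step left them, time stands still between calls to the robot, and variables do not carry over. Pictures are saved under pics/ and viewed, at most 10 in all, crops included, and the job is handed in when it is done.

Besides the shell and the picture viewer there is one more tool, called after ">>>" by a JSON object that holds its "method" and its "body". arm_command: Moves the arm, as the interface text tells. Its arguments: {"type":"object","properties":{"commands":{"type":"array"},"grip_force":{"type":"number"}},"required":["commands"]}

```bash
mkdir -p pics; ls
python3 - <<'E'
from rig import manip
import cv2,numpy as np
s=manip.get_state();print({k:np.round(v,3) for k,v in s.items()},manip.hold_point_z)
for n in("scene","top"):
    im=manip.snapshot(n);cv2.imwrite(f"pics/{n}0.png",im)
    c=manip.camera_info(n);print(n,c["fx"],c["cx"],c["cy"],np.round(c["camera_from_world"],3).tolist())
a=cv2.imread("pics/top0.png");cv2.imwrite("pics/t.png",cv2.resize(a,(800,600)))
E
```

```text
pics
{'time': np.float64(0.0), 'joints': array([ 1.204,  0.378,  0.08 ,  1.274, -0.   ,  1.461]), 'dq': array([-0.   , -0.001, -0.001, -0.   ,  0.001,  0.001]), 'tau': array([ 0.0000e+00, -4.6361e+01,  2.6987e+01,  2.1000e-02,  0.0000e+00,
        0.0000e+00]), 'ee_pos': array([0.146, 0.556, 0.23 ]), 'eef_rot': array([-4.020e-01, -3.115e+00,  3.000e-03]), 'ft_force': array([ 0.347, -0.349, -0.322]), 'ft_torque': array([-0.009, -0.03 ,  0.061]), 'grip_force': np.float64(0.0), 'width': np.float64(0.086)} 0.0187
scene 398.8636592560831 283.8407844482249 211.5895019771685 [[0.739, -0.673, 0.014, -0.434], [-0.426, -0.484, -0.764, 0.243], [0.521, 0.559, -0.645, 0.775], [0.0, 0.0, 0.0, 1.0]]
top 390.5263426492833 276.88233132013795 199.76235430772172 [[0.014, -1.0, 0.003, -0.061], [-0.977, -0.014, -0.212, 0.537], [0.212, 0.0, -0.977, 0.824], [0.0, 0.0, 0.0, 1.0]]
```

View pics/t.png

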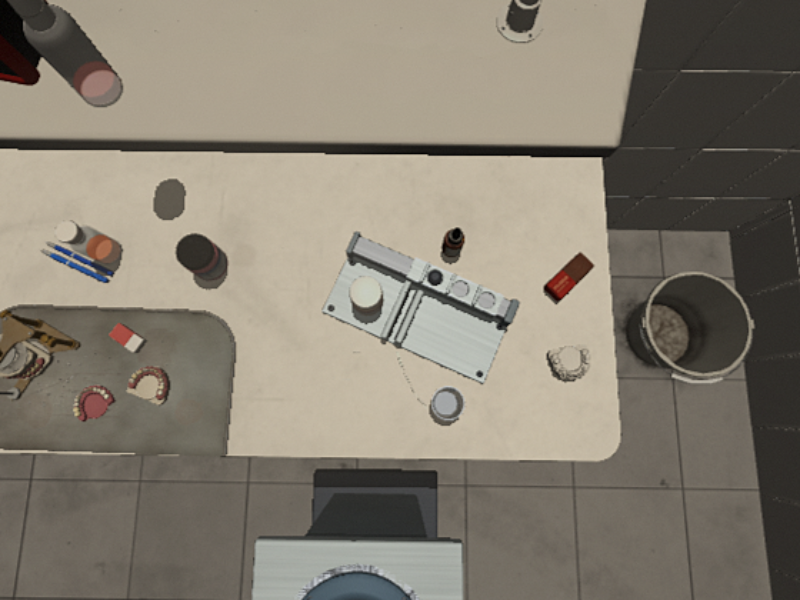

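View pics/scene0.png

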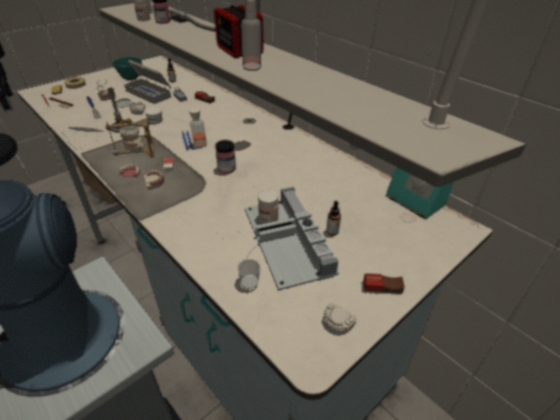

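The top view shows the cradle in the middle with +x pointing to image left. The 800-px image has the button at (435,277), the jar lid at (366,292) and the bar at (569,277). The scene view agrees.

```bash
cat > h.py <<'E'
from rig import manip
import cv2,numpy as np
from scipy.spatial.transform import Rotation as R
def ray(c,u,v,z):
    M=np.array(c["camera_from_world"]);o=-M[:3,:3].T@M[:3,3]
    d=M[:3,:3].T@np.array([(u-c["cx"])/c["fx"],(v-c["cy"])/c["fy"],1]);return o+d*(z-o[2])/d[2]
def proj(c,p):
    q=(np.array(c["camera_from_world"])@np.r_[p,1])[:3];return np.array([c["fx"]*q[0]/q[2]+c["cx"],c["fy"]*q[1]/q[2]+c["cy"]])
def shift(pos,yawvec=None,s=None):
    """tool shift (cm) to world pos and turn (deg) so tool y lies along +-yawvec, tool pointing down"""
    s=s or manip.get_state();A=R.from_rotvec(s["eef_rot"]);y=A.as_matrix()[:,1]
    if yawvec is not None:
        y=np.r_[yawvec[:2],0]*np.sign(np.dot(yawvec[:2],y[:2]))
    y=np.r_[y[:2],0];y/=np.linalg.norm(y);z=np.array([0,0,-1.]);B=R.from_matrix(np.c_[np.cross(y,z),y,z])
    return np.round(A.inv().apply(np.array(pos)-s["ee_pos"])*100,2),np.round((A.inv()*B).as_rotvec(degrees=True),1)
E
python3 - <<'E'
from h import *
im=cv2.imread("pics/top0.png");c=manip.camera_info("top")
f=0.7
pts=dict(cA=(323,311,.008),cB=(486,382,.008),button=(435,276,.056),jar=(366,292,.085),cup=(446,403,.049),bigjar=(198,251,.089),cast=(570,362,.02),h2=(461,289,.047),h3=(487,300,.047),tray=(234,345,0))
P={k:ray(c,u*f,v*f,z) for k,(u,v,z) in pts.items()}
for k in P:print(k,np.round(P[k],4))
# masks
hsv=cv2.cvtColor(im,cv2.COLOR_BGR2HSV)
roi=np.zeros(im.shape[:2],np.uint8);roi[165:220,370:425]=255
m=(((hsv[...,1]>120)&((hsv[...,0]<18)|(hsv[...,0]>170))).astype(np.uint8)*255)&roi
k=max(cv2.findContours(m,0,1)[0],key=cv2.contourArea);r=cv2.minAreaRect(k);b=cv2.boxPoints(r)
w=np.array([ray(c,*q,.027) for q in b]);print("bar",w.mean(0),[np.linalg.norm(w[i]-w[i-1]) for i in range(4)],(w[1]-w[0]),(w[2]-w[1]))
u=P["cA"]-P["cB"];L=np.linalg.norm(u);u/=L;v=np.array([-u[1],u[0],0]);print("L",L,"u",u,"h23",np.linalg.norm(P["h2"]-P["h3"]))
o1=(P["cA"]+P["cB"])/2-u*.005-v*.085;o2=P["button"]+v*.035;o2[2]=0;print("orig",o1,o2)
o=o2
for k2 in("jar","cup"):print(k2,"in cradle",(P[k2]-o)@u,(P[k2]-o)@v)
g=P["jar"]*1;g[2]=.16;print("jar shift",shift(g,v),shift(g,u))
cv2.imwrite("pics/crop.png",cv2.resize(im[150:280,215:420],None,fx=3.9,fy=3.9,interpolation=2))
E
```

```text
cA [0.5032 0.0661 0.008 ]
cB [ 0.3911 -0.2013  0.008 ]
button [ 0.554  -0.1158  0.056 ]
jar [ 0.5206 -0.0084  0.085 ]
cup [ 0.3567 -0.1329  0.049 ]
bigjar [0.5805 0.2521 0.089 ]
cast [ 0.4241 -0.3348  0.02  ]
h2 [ 0.5354 -0.158   0.047 ]
h3 [ 0.5181 -0.1992  0.047 ]
tray [0.4457 0.2113 0.    ]
bar [ 0.56361271 -0.33655684  0.027     ] [np.float64(0.03235013185106097), np.float64(0.08728258091165078), np.float64(0.032824251420613154), np.float64(0.08679045636055172)] [ 0.06154816 -0.06188758  0.        ] [-0.02413408 -0.0222481   0.        ]
L 0.28997814353999246 u [0.38655903 0.92226467 0.        ] h23 0.044686521749486195
orig [ 0.52357485 -0.10508192  0.008     ] [ 0.52176854 -0.10229677  0.        ]
jar in cradle 0.08615777160630056 0.03739812515723116
cup in cradle -0.09204603935840262 0.14035562691723405
jar shift (array([-50.57, -45.02,   7.12]), array([ -0.1,  -0.1, -82. ])) (array([-50.57, -45.02,   7.12]), array([-0.1, -0. ,  8. ]))
```

View pics/crop.png

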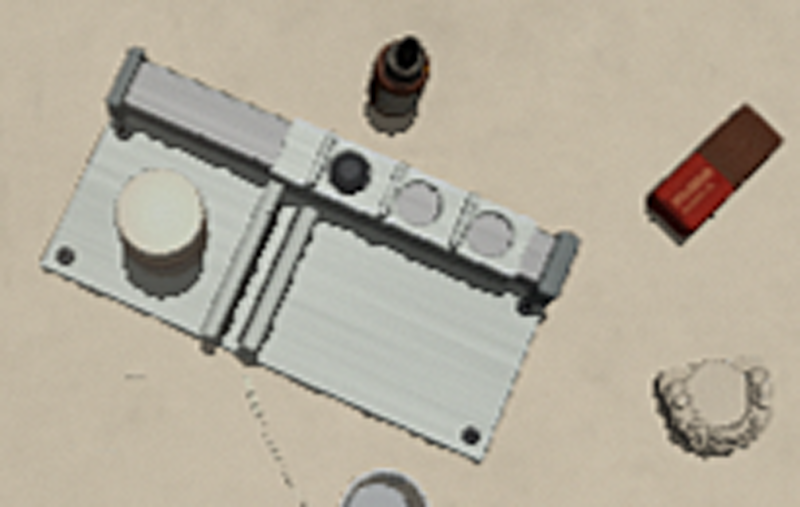

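The crop confirms it: the tail and head stops are at crop (243,265)/(280,280), the button is at (350,172) and the bar is at 45°. Measured sizes match the given ones (plate 290 mm, hole pitch 44.7 mm, bar 87x32.5 mm). Going above the jar.

>>> {"method": "arm_command", "body": {"commands": [[[-50.6,-45,9,0,0,8,1],[-50.6,-45,9,0,0,8,1],[-50.6,-45,9,0,0,8,1],[-50.6,-45,9,0,0,8,1],[-50.6,-45,9,0,0,8,1],[-50.6,-45,9,0,0,8,1],[-50.6,-45,9,0,0,8,1],[-50.6,-45,9,0,0,8,1],[-50.6,-45,9,0,0,8,1],[-50.6,-45,9,0,0,8,1],[-50.6,-45,9,0,0,8,1],[-50.6,-45,9,0,0,8,1],[-50.6,-45,9,0,0,8,1],[-50.6,-45,9,0,0,8,1],[-50.6,-45,9,0,0,8,1],[-50.6,-45,9,0,0,8,1],[-50.6,-45,9,0,0,8,1],[-50.6,-45,9,0,0,8,1],[-50.6,-45,9,0,0,8,1]]]}}

```text
time: 1.68
ee_pos: [0.5207, -0.0079, 0.1406]
eef_rot: [-0.621, -3.078, -0.001]
ft_force: [-1.1, -0.2, -0.2]
width: 0.0855
grip_force: 0.0
```

>>> {"method": "arm_command", "body": {"commands": [[[0,0,3,0,0,0,1],[0,0,6,0,0,0,1],[0,0,8,0,0,0,1],[0,0,9,0,0,0,1],[0,0,9,0,0,0,1],[0,0,9,0,0,0,0],[0,0,9,0,0,0,0],[0,0,9,0,0,0,0],[0,0,9,0,0,0,0],[0,0,9,0,0,0,0],[0,0,9,0,0,0,0],[0,0,9,0,0,0,0]]], "grip_force": 30}}

```text
time: 2.68
ee_pos: [0.5231, -0.0068, 0.0535]
eef_rot: [0.617, 3.076, 0.004]
ft_force: [0.2, 2.1, 5.8]
width: 0.0489
grip_force: 30.7
```

>>> {"method": "arm_command", "body": {"commands": [[[0,0,-2,0,0,0,0],[0,0,-4,0,0,0,0],[0,0,-6,0,0,0,0],[3,2,-6,0,0,0,0],[6,3.6,-6,0,0,0,0],[9,5.4,-6,0,0,0,0],[12,7,-6,0,0,0,0],[14.2,8,-6,0,0,0,0],[14.2,8,-4,0,0,0,0],[14.2,8,-2,0,0,0,0],[14.2,8,-0.5,0,0,0,0],[14.2,8,0.3,0,0,0,0],[14.2,8,0.6,0,0,0,0],[14.2,8,0.6,0,0,0,0]]]}}

```text
time: 3.85
ee_pos: [0.4212, 0.121, 0.046]
eef_rot: [0.619, 3.08, 0.0]
ft_force: [-0.0, 0.3, -1.6]
width: 0.0484
grip_force: 31.9
```

Run:
```python
from h import *
for n in("scene","wrist"):cv2.imwrite(f"pics/{n}1.png",manip.snapshot(n))
a=cv2.imread("pics/scene1.png")[150:330,130:330];b=cv2.imread("pics/wrist1.png")
cv2.imwrite("pics/v1.png",np.hstack([cv2.resize(a,(420,378)),cv2.resize(b,(378,378))]))
print(manip.get_state()["ft_force"],manip.get_state()["ee_pos"])
```

```text
[ 0.73028307 -0.16009192 -1.6626046 ] [0.4220501  0.12109211 0.0462088 ]
```

View pics/v1.png

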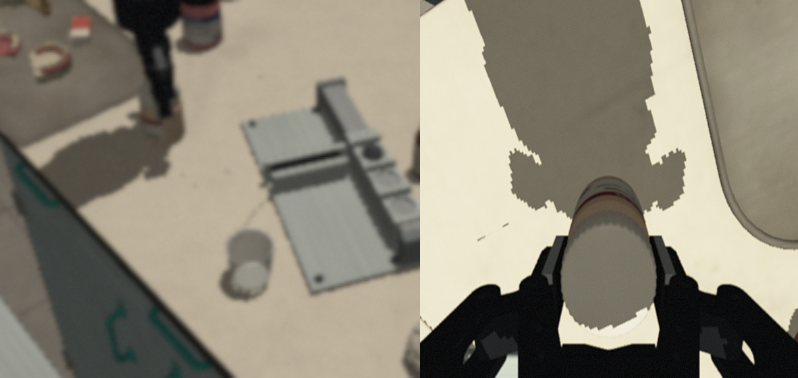

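The jar is in the fingers, upright over the clear bench, almost touching. Lowering the last bit.

>>> {"method": "arm_command", "body": {"commands": [[[0,0,0.1,0,0,0,0],[0,0,0.2,0,0,0,0],[0,0,0.2,0,0,0,0]]]}}

```text
time: 4.2
ee_pos: [0.4224, 0.1211, 0.0454]
eef_rot: [0.618, 3.077, 0.001]
ft_force: [-4.5, -0.5, 15.3]
width: 0.0487
grip_force: 34.0
```

>>> {"method": "arm_command", "body": {"commands": [[[0,0,-0.1,0,0,0,0],[0,0,-0.1,0,0,0,1],[0,0,-0.1,0,0,0,1],[0,0,-0.1,0,0,0,1],[0,0,-0.1,0,0,0,1],[0,0,-0.1,0,0,0,1],[0,0,-2,0,0,0,1],[0,0,-5,0,0,0,1],[0,0,-8,0,0,0,1],[0,0,-8,0,0,0,0]]]}}

```text
time: 5.03
ee_pos: [0.4247, 0.1216, 0.1282]
eef_rot: [0.617, 3.072, 0.004]
ft_force: [0.6, -0.2, -0.2]
width: 0.0758
grip_force: 0.0
```

```bash
cat >> h.py <<'E'
O=np.array([.5225,-.1035,0]);U=np.array([.3866,.9223,0]);V=np.array([-.9223,.3866,0])
E
python3 - <<'E'
from h import *
c=manip.camera_info("top");im=manip.snapshot("top");cv2.imwrite("pics/top2.png",im)
print(manip.get_state()["time"],proj(c,[.421,.121,.077]))
B=O-V*.035;print(B)
for x in(-.004,0):print(shift(B+U*x+[0,0,.10],U),shift(B+U*x+[0,0,.10],V))
E
```

```text
5.0833 [194.9436018  249.73633882]
[ 0.5547805 -0.117031   0.       ]
(array([-21.26, -17.36,   2.67]), array([0.2, 0.3, 0. ])) (array([-21.26, -17.36,   2.67]), array([ -0.1,   0.4, -90. ]))
(array([-21.26, -16.96,   2.67]), array([0.2, 0.3, 0. ])) (array([-21.26, -16.96,   2.67]), array([ -0.1,   0.4, -90. ]))
```

>>> {"method": "arm_command", "body": {"commands": [[[-4,-3.5,0,0,0,0,0],[-7,-6,0.5,0,0,0,0],[-10,-8.5,1,0,0,0,0],[-13,-11,1.5,0,0,0,0],[-16,-13.5,2,0,0,0,0],[-19,-16,2.7,0,0,0,0],[-21.3,-17.4,2.7,0,0,0,0],[-21.3,-17.4,2.7,0,0,0,0],[-21.3,-17.4,2.7,0,0,0,0],[-21.3,-17.4,2.7,0,0,0,0]]]}}

```text
time: 5.92
ee_pos: [0.5491, -0.1209, 0.0951]
eef_rot: [-0.618, -3.077, -0.001]
ft_force: [-0.4, 0.5, 0.5]
width: 0.0
grip_force: 0.0
```

Run:
```python
from h import *
s=manip.get_state();c=manip.camera_info("wrist");im=manip.snapshot("wrist")
B=O-V*.035+[0,0,.056];p=proj(c,B);print(s["width"],s["ee_pos"],"pred btn",p,"tip",proj(c,s["ee_pos"]))
print("cradle tip",(s["ee_pos"]-O)@U,(s["ee_pos"]-O)@V)
ct=manip.camera_info("top");d=ray(ct,455*.7,236*.7,.1)-O;print("dropper",d@U,d@V)
for q in(B,O-V*.035+U*.0175+[0,0,.057]):cv2.circle(im,tuple(int(t) for t in proj(c,q)),3,(0,0,255),-1)
sc=manip.snapshot("scene")[170:300,230:370]
cv2.imwrite("pics/w3.png",np.hstack([im,cv2.resize(sc,(240,420),interpolation=2)][:1]))
```

```text
2.2127527755379403e-05 [ 0.54906002 -0.12094408  0.09505669] pred btn [288.70599383 252.49625812] tip [277.2752546  278.76555423]
cradle tip -0.005820566972674018 -0.031240188104703224
dropper -0.0040679523930998345 -0.09344705659538348
```

View pics/w3.png

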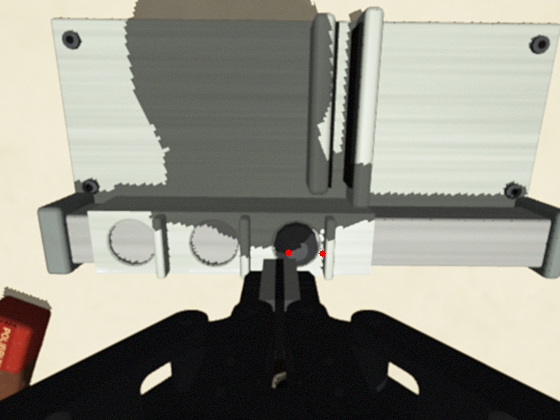

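The wrist view shows the button at about (297,243), the holes at (214,241) and (131,241), the rib at (330,243) and the finger end at (262–300, 261). I'll compare these relative to the tip.

Run:
```python
from h import *
s=manip.get_state();c=manip.camera_info("wrist");e=s["ee_pos"];print(c["fx"])
cr=lambda p:np.round([(p-O)@U*1000,(p-O)@V*1000],1)
for n,u,v,z in(("btn",297,241,.056),("h2",214,241,.047),("h3",131,241,.047),("rib1",330,247,.057),("sleeve near edge +V",215,211,.047),("sleeve -V",215,274,.047),("plate L top",53,20,.008),("plate R top",560,22,.008)):print(n,cr(ray(c,u,v,z)))
print("tip",cr(e),"tip front px",proj(c,e+V*.011),proj(c,e+V*.011-U*.008),proj(c,e+V*.011+U*.008), "seen",cr(ray(c,281,261,e[2])))
```

```text
370.1116918652195
btn [  4.9 -28.6]
h2 [-40.2 -32. ]
h3 [-85.8 -32.1]
rib1 [ 22.2 -31.5]
sleeve near edge +V [-38.9 -14.9]
sleeve -V [-40.5 -51.8]
plate L top [-132.3   85.8]
plate R top [153.9  85.5]
tip [ -5.2 -31.1] tip front px [277.32824158 254.56644776] [258.00057919 254.52074962] [296.65489213 254.61214352] seen [ -3.6 -22.9]
```

>>> {"method": "arm_command", "body": {"commands": [[[-0.1,0.5,0,0,0,0,0],[-0.1,0.5,1.5,0,0,0,0],[-0.1,0.5,3,0,0,0,0],[-0.1,0.5,3.8,0,0,0,0],[-0.1,0.5,4.2,0,0,0,0],[-0.1,0.5,4.4,0,0,0,0],[-0.1,0.5,4.6,0,0,0,0],[-0.1,0.5,4.6,0,0,0,0]]]}}

```text
time: 6.68
ee_pos: [0.5532, -0.117, 0.0506]
eef_rot: [-0.618, -3.08, -0.001]
ft_force: [-1.2, 1.6, 3.5]
width: 0.0003
grip_force: 1.5
```

>>> {"method": "arm_command", "body": {"commands": [[[0,0,0.15,0,0,0,0],[0,0,0.27,0,0,0,0],[0,0,0.27,0,0,0,0]]]}}

```text
time: 6.93
ee_pos: [0.5537, -0.1174, 0.0479]
eef_rot: [0.618, 3.079, 0.001]
ft_force: [-0.8, 2.5, 2.8]
width: 0.0
grip_force: 1.7
```

>>> {"method": "arm_command", "body": {"commands": [[[0,0.3,0,0,0,0,0],[0,0.6,0,0,0,0,0],[0,0.8,0,0,0,0,0],[0,1.0,0,0,0,0,0],[0,1.2,0,0,0,0,0],[0,1.4,0,0,0,0,0],[0,1.4,0,0,0,0,0]]]}}

```text
time: 7.52
ee_pos: [0.5587, -0.1069, 0.0479]
eef_rot: [0.62, 3.079, -0.009]
ft_force: [-3.0, -8.8, 2.8]
width: 0.0
grip_force: 5.5
```

Run:
```python
from h import *
s=manip.get_state();print((s["ee_pos"]-O)@U,(s["ee_pos"]-O)@V,s["ft_force"]@U)
```

```text
0.010826121677692669 -0.03472089606478969 -9.248895381395297
```

>>> {"method": "arm_command", "body": {"commands": [[[0,0.1,0,0,0,0,0],[0,0.2,0,0,0,0,0],[0,0.3,0,0,0,0,0],[0,0.4,0,0,0,0,0],[0,0.4,0,0,0,0,0]]]}}

```text
time: 7.93
ee_pos: [0.5593, -0.1055, 0.0479]
eef_rot: [-0.623, -3.079, 0.016]
ft_force: [-4.2, -14.6, 4.6]
width: 0.0
grip_force: 7.9
```

>>> {"method": "arm_command", "body": {"commands": [[[0,0,0.08,0,0,0,0],[0,0.1,0.08,0,0,0,0],[0,0.2,0.08,0,0,0,0],[0,0.2,0.08,0,0,0,0]]]}}

```text
time: 8.27
ee_pos: [0.5601, -0.1038, 0.0477]
eef_rot: [0.623, 3.079, -0.016]
ft_force: [-4.6, -8.7, 7.9]
width: 0.0001
grip_force: 4.2
```

Run:
```python
from h import *
s=manip.get_state();print((s["ee_pos"]-O)@U,s["ft_force"]@U)
im=manip.snapshot("wrist")
c=manip.camera_info("wrist");print(proj(c,s["ee_pos"]))
cv2.imwrite("pics/w4.png",cv2.resize(im[150:330,150:450],(800,480),interpolation=2))
```

```text
0.014309949747641946 -9.796880684762824
[271.48585738 278.95951181]
```

View pics/w4.png

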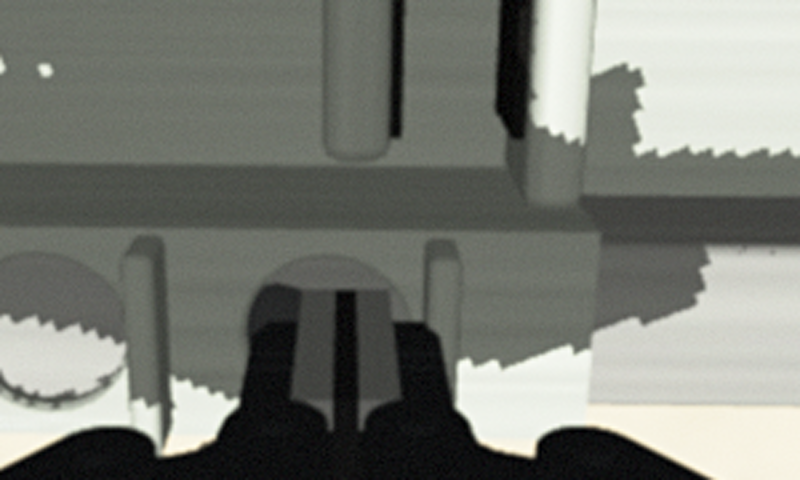

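The view shows the hole's left edge now moving over the button, with the bar visible on the right, so the sleeve is riding up the bevel. Keep pushing.

>>> {"method": "arm_command", "body": {"commands": [[[0,0.2,0,0,0,0,0],[0,0.4,0,0,0,0,0],[0,0.6,0,0,0,0,0],[0,0.8,0,0,0,0,0],[0,1.0,0,0,0,0,0],[0,1.2,0,0,0,0,0],[0,1.2,0,0,0,0,0]]]}}

```text
time: 8.9
ee_pos: [0.5668, -0.0881, 0.0474]
eef_rot: [0.618, 3.078, -0.001]
ft_force: [-0.7, -4.1, 4.7]
width: -0.0001
grip_force: 2.7
```

Run:
```python
from h import *
s=manip.get_state();print((s["ee_pos"]-O)@U,(s["ee_pos"]-O)@V,s["ft_force"]@U)
```

```text
0.03137241160121021 -0.03488311907404368 -3.9938307208180674
```

>>> {"method": "arm_command", "body": {"commands": [[[0,0.3,-0.05,0,0,0,0],[0,0.6,-0.05,0,0,0,0],[0,0.9,-0.05,0,0,0,0],[0,1.2,-0.05,0,0,0,0],[0,1.5,-0.05,0,0,0,0],[0,1.8,-0.05,0,0,0,0],[0,1.95,-0.05,0,0,0,0],[0,2.1,-0.05,0,0,0,0],[0,2.2,-0.05,0,0,0,0],[0,2.2,-0.05,0,0,0,0]]]}}

```text
time: 9.73
ee_pos: [0.574, -0.0685, 0.0473]
eef_rot: [0.619, 3.08, -0.004]
ft_force: [0.1, -6.4, 2.2]
width: 0.0002
grip_force: 3.0
```

Run:
```python
from h import *
s=manip.get_state();print((s["ee_pos"]-O)@U,(s["ee_pos"]-O)@V,s["ft_force"]@U)
```

```text
0.05221455648495686 -0.0339480675335531 -5.864821358933807
```

>>> {"method": "arm_command", "body": {"commands": [[[0,0.1,-0.03,0,0,0,0],[0,0.2,-0.03,0,0,0,0],[0,0.3,-0.03,0,0,0,0],[0,0.4,-0.03,0,0,0,0],[0,0.4,-0.03,0,0,0,0]]]}}

```text
time: 10.15
ee_pos: [0.5743, -0.0678, 0.0473]
eef_rot: [-0.622, -3.078, 0.014]
ft_force: [-3.0, -13.5, 3.2]
width: 0.0002
grip_force: 6.9
```

Run:
```python
from h import *
s=manip.get_state();print((s["ee_pos"]-O)@U,(s["ee_pos"]-O)@V,s["ft_force"]@U)
```

```text
0.05291759265862863 -0.03395078247176114 -13.62226431643901
```

>>> {"method": "arm_command", "body": {"commands": [[[0,-0.6,0,0,0,0,0],[0,-0.8,-1.2,0,0,0,0],[0,-2,-3,0,0,0,0],[0,-4,-4.5,0,0,0,0],[0,-5.6,-4.5,0,0,0,0],[0,-5.6,-4.5,0,0,0,0],[0,-5.6,-4.5,0,0,0,0]]]}}

```text
time: 10.73
ee_pos: [0.5531, -0.1148, 0.0919]
eef_rot: [-0.619, -3.078, -0.004]
ft_force: [-0.3, 0.4, -0.7]
width: 0.0001
grip_force: 0.0
```

Run:
```python
from h import *
s=manip.get_state();c=manip.camera_info("wrist");im=manip.snapshot("wrist")
print((s["ee_pos"]-O)@U,(s["ee_pos"]-O)@V,s["ee_pos"])
cv2.imwrite("pics/w5.png",im)
```

```text
0.0013936526869880823 -0.03256125545846003 [ 0.55306707 -0.11480172  0.09194761]
```

View pics/w5.png

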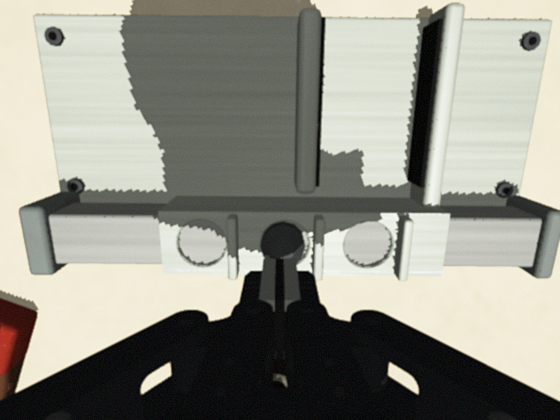

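The button (282,241) has popped up through the second hole. Second stroke.

>>> {"method": "arm_command", "body": {"commands": [[[0,-0.3,1.5,0,0,0,0],[0,-0.3,3,0,0,0,0],[0,-0.3,3.8,0,0,0,0],[0,-0.3,4.2,0,0,0,0],[0,-0.3,4.45,0,0,0,0],[0,-0.3,4.45,0,0,0,0],[0,0,4.45,0,0,0,0],[0,0.3,4.45,0,0,0,0],[0,0.6,4.45,0,0,0,0],[0,0.8,4.45,0,0,0,0],[0,1.0,4.45,0,0,0,0],[0,1.2,4.45,0,0,0,0],[0,1.4,4.45,0,0,0,0],[0,1.4,4.45,0,0,0,0]]]}}

```text
time: 11.95
ee_pos: [0.5591, -0.1063, 0.0488]
eef_rot: [0.622, 3.079, -0.013]
ft_force: [-4.1, -11.0, 5.1]
width: 0.0001
grip_force: 6.5
```

Run:
```python
from h import *
s=manip.get_state();print((s["ee_pos"]-O)@U,(s["ee_pos"]-O)@V,s["ft_force"]@U)
```

```text
0.011532820936860852 -0.0348657233088755 -11.730886525522305
```

>>> {"method": "arm_command", "body": {"commands": [[[0,0,0.12,0,0,0,0],[0,0.1,0.16,0,0,0,0],[0,0.2,0.16,0,0,0,0],[0,0.4,0.16,0,0,0,0],[0,0.4,0.16,0,0,0,0]]]}}

```text
time: 12.37
ee_pos: [0.5611, -0.1021, 0.0483]
eef_rot: [0.622, 3.078, -0.009]
ft_force: [-0.7, -2.0, 4.6]
width: 0.0004
grip_force: 1.9
```

Run:
```python
from h import *
s=manip.get_state();print((s["ee_pos"]-O)@U,(s["ee_pos"]-O)@V,s["ft_force"]@U)
```

```text
0.01620126892527916 -0.03508792657038535 -2.092492674126973
```

>>> {"method": "arm_command", "body": {"commands": [[[0,0.3,0,0,0,0,0],[0,0.6,0,0,0,0,0],[0,0.9,0,0,0,0,0],[0,1.2,0,0,0,0,0],[0,1.5,0,0,0,0,0],[0,1.8,-0.05,0,0,0,0],[0,2.1,-0.05,0,0,0,0],[0,2.4,-0.05,0,0,0,0],[0,2.7,-0.05,0,0,0,0],[0,2.9,-0.05,0,0,0,0],[0,3.1,-0.05,0,0,0,0],[0,3.3,-0.05,0,0,0,0],[0,3.5,-0.05,0,0,0,0],[0,3.65,-0.05,0,0,0,0],[0,3.8,-0.05,0,0,0,0],[0,3.8,-0.05,0,0,0,0]]]}}

```text
time: 13.7
ee_pos: [0.5748, -0.068, 0.0474]
eef_rot: [-0.622, -3.079, 0.015]
ft_force: [-4.0, -14.2, 6.3]
width: 0.0003
grip_force: 7.7
```

Run:
```python
from h import *
s=manip.get_state();print((s["ee_pos"]-O)@U,(s["ee_pos"]-O)@V,s["ft_force"]@U)
```

```text
0.05300168362068214 -0.03453251483151265 -14.662269303890039
```

>>> {"method": "arm_command", "body": {"commands": [[[0,-0.6,0,0,0,0,0],[0,-0.8,-1.2,0,0,0,0],[0,-2,-4,0,0,0,0],[0,-4,-7.5,0,0,0,0],[0,-5.6,-10,0,0,0,0],[0,-5.6,-10,0,0,0,0],[0,-5.6,-10,0,0,0,0]]]}}

```text
time: 14.28
ee_pos: [0.5547, -0.1156, 0.148]
eef_rot: [0.62, 3.078, 0.003]
ft_force: [0.5, 0.8, -1.2]
width: -0.0
grip_force: 0.0
```

Run:
```python
from h import *
im=manip.snapshot("wrist");cv2.imwrite("pics/w6.png",im)
print(manip.get_state()["ee_pos"],shift([.5626,-.334,.13],[.709,.705]))
```

```text
[ 0.55368201 -0.11490371  0.14643016] (array([ -9.29, -19.87,   1.6 ]), array([ 0.1, -0.1, 22.4]))
```

View pics/w6.png

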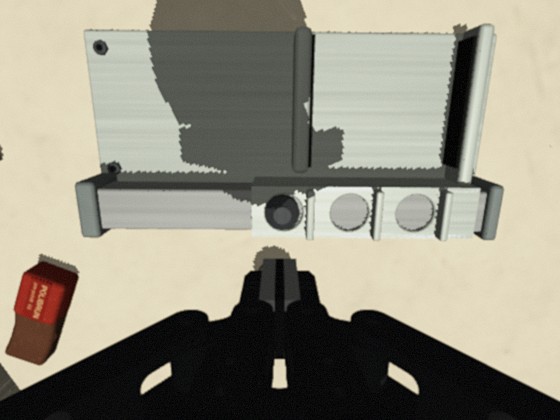

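The button is up through the third hole, at (282,211). Now to the bar.

>>> {"method": "arm_command", "body": {"commands": [[[-2,-4,0,0,0,4,0.2],[-4,-8,0,0,0,9,0.4],[-5.7,-12,0,0,0,14,0.6],[-7.5,-16,0.5,0,0,19,0.8],[-9.3,-19.9,1,0,0,22.4,0.8],[-9.3,-19.9,1.6,0,0,22.4,0.8],[-9.3,-19.9,1.6,0,0,22.4,0.8],[-9.3,-19.9,1.6,0,0,22.4,0.8]]]}}

```text
time: 15.0
ee_pos: [0.5617, -0.3334, 0.1279]
eef_rot: [-1.203, -2.896, -0.004]
ft_force: [-0.0, 0.5, 0.6]
width: 0.0684
grip_force: 0.0
```

Run:
```python
from h import *
s=manip.get_state();c=manip.camera_info("wrist");im=manip.snapshot("wrist");cv2.imwrite("pics/w7.png",im)
hsv=cv2.cvtColor(im,cv2.COLOR_BGR2HSV)
m=((hsv[...,1]>120)&((hsv[...,0]<18)|(hsv[...,0]>170))&(hsv[...,2]>30)).astype(np.uint8)*255
k=max(cv2.findContours(m,0,1)[0],key=cv2.contourArea);r=cv2.minAreaRect(k);b=cv2.boxPoints(r);print(r)
w=np.array([ray(c,*q,.027) for q in b]);print(s["ee_pos"],"bar",w.mean(0),[np.linalg.norm(w[i]-w[i-1]) for i in range(4)],w[1]-w[0],w[2]-w[1])
cv2.drawContours(im,[b.astype(int)],0,(0,255,0),1);cv2.imwrite("pics/w7b.png",im)
```

```text
((280.0, 218.5), (50.0, 117.0), 0.0)
[ 0.56169453 -0.33339764  0.12792821] bar [ 0.56598679 -0.3358635   0.027     ] [np.float64(0.035941255728652456), np.float64(0.08397066050369222), np.float64(0.03289937103030686), np.float64(0.08397394816965371)] [-5.82532497e-02  6.04783493e-02  2.77555756e-17] [0.02329218 0.02323452 0.        ]
```

View pics/w7b.png

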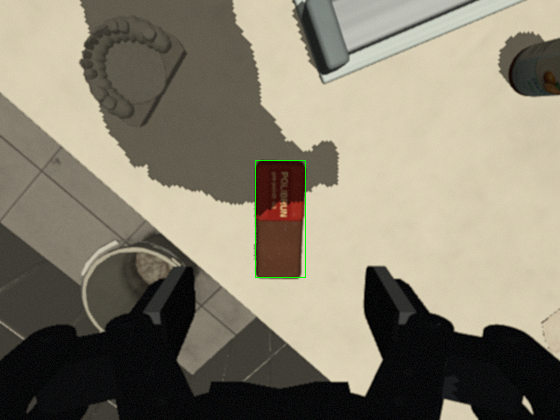

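The bar at (280,218) sits between the fingers and squared to them, 84x34 mm as expected. Picking it.

>>> {"method": "arm_command", "body": {"commands": [[[-0.4,0,3,0,0,0,0.8],[-0.4,0,6,0,0,0,0.8],[-0.4,0,9,0,0,0,0.8],[-0.4,0,11,0,0,0,0.8],[-0.4,0,11.9,0,0,0,0.8],[-0.4,0,11.9,0,0,0,0.8],[-0.4,0,11.9,0,0,0,0],[-0.4,0,11.9,0,0,0,0],[-0.4,0,11.9,0,0,0,0],[-0.4,0,11.9,0,0,0,0],[-0.4,0,11.9,0,0,0,0],[-0.4,0,11.9,0,0,0,0],[-0.4,0,11.9,0,0,0,0],[-0.4,0,11.9,0,0,0,0]]], "grip_force": 40}}

```text
time: 16.22
ee_pos: [0.5675, -0.3388, 0.0145]
eef_rot: [1.203, 2.897, -0.0]
ft_force: [0.4, 0.2, 6.6]
width: 0.0326
grip_force: 40.8
```

>>> {"method": "arm_command", "body": {"commands": [[[0,0,0,0,0,0,0.7],[0,0,0,0,0,0,0.7],[0,0,0,0,0,0,0.7],[0,0,0.4,0,0,0,0.7],[0,0,0.4,0,0,0,0.7]]]}}

```text
time: 16.63
ee_pos: [0.5652, -0.3376, 0.007]
eef_rot: [-1.205, -2.9, -0.001]
ft_force: [-0.1, 0.3, -0.4]
width: 0.0597
grip_force: 0.0
```

>>> {"method": "arm_command", "body": {"commands": [[[0,0,0,0,0,0,0],[0,0,0,0,0,0,0],[0,0,0,0,0,0,0],[0,0,0,0,0,0,0],[0,0,0,0,0,0,0],[0,0,0,0,0,0,0],[0,0,0,0,0,0,0]]]}}

```text
time: 17.22
ee_pos: [0.5658, -0.3379, 0.0079]
eef_rot: [-1.205, -2.901, -0.0]
ft_force: [-0.6, 0.1, -0.6]
width: 0.0324
grip_force: 40.7
```

Run:
```python
from h import *
s=manip.get_state();c=manip.camera_info("wrist");im=manip.snapshot("wrist");cv2.imwrite("pics/w8.png",im)
hsv=cv2.cvtColor(im,cv2.COLOR_BGR2HSV)
m=((hsv[...,1]>120)&((hsv[...,0]<18)|(hsv[...,0]>170))&(hsv[...,2]>30)).astype(np.uint8)*255
k=max(cv2.findContours(m,0,1)[0],key=cv2.contourArea);r=cv2.minAreaRect(k);print(r,proj(c,s["ee_pos"]+[0,0,.02]))
x=R.from_rotvec(s["eef_rot"]).as_matrix()[:,0]
# visible far end of the bar vs tool x
x0,y0,w,h=cv2.boundingRect(k);e=ray(c,x0+w/2,y0,.027);print("far end along tool x (mm)",(e-s["ee_pos"])@x*1000)
# cradle from picture w6-like top view: head stop target
print(s)
```

```text
((280.0, 287.0), (202.0, 94.0), 90.0) [277.26061856 303.65510863]
far end along tool x (mm) 44.18568293263573
{'time': 17.2167, 'joints': array([-6.34654828e-01,  6.83303204e-01, -9.65850530e-03,  8.77867938e-01,
        8.94914845e-05,  1.52729745e-01]), 'dq': array([-0.00084897,  0.00048603, -0.00086607,  0.00077988,  0.00061835,
       -0.00150564]), 'tau': array([ 2.18850601e-02, -5.72405720e+01,  2.38633615e+01,  7.02523766e-02,
        2.16288485e-03,  5.08714436e-05]), 'ee_pos': array([ 0.56577405, -0.33792049,  0.0079158 ]), 'eef_rot': array([-1.20511338e+00, -2.90124749e+00, -1.49001098e-04]), 'ft_force': array([-0.60546001,  0.10915881, -0.6275979 ]), 'ft_torque': array([ 0.0376264 , -0.03301043,  0.01411447]), 'grip_force': 40.65883725648746, 'width': 0.032354306223303764}
```

>>> {"method": "arm_command", "body": {"commands": [[[0,0,-3,0,0,0,0],[0,0,-6,0,0,0,0],[0,0,-9.5,0,0,0,0],[0,0,-12.5,0,0,0,0],[0,0,-12.5,0,0,0,0]]]}}

```text
time: 17.68
ee_pos: [0.5692, -0.3404, 0.1405]
eef_rot: [1.201, 2.891, -0.004]
ft_force: [1.0, -0.9, -0.8]
width: 0.0324
grip_force: 40.6
```

Run:
```python
from h import *
print(manip.get_state()["ee_pos"],manip.get_state()["width"]);t=O+.070*U+.042*V
print(t,shift(t+[0,0,.10],-V),shift(t+[0,0,.13],[.709,.705]))
s=manip.get_state();A=R.from_rotvec(s["eef_rot"]).as_matrix();y=-V;z=np.array([0,0,-1.]);B=np.c_[np.cross(y,z),y,z]
print(np.round(R.from_matrix(A.T@B).as_rotvec(degrees=True),1))
```

```text
[ 0.56915493 -0.34038381  0.14054839] 0.03239200234727549
[ 0.5108254 -0.0227018  0.       ] (array([26.67, 18.28,  3.78]), array([ 0.5,  0.5, 67.6])) (array([26.63, 18.29,  0.78]), array([0.1, 0.7, 0.1]))
[ 0.5  0.5 67.6]
```

>>> {"method": "arm_command", "body": {"commands": [[[3,2,0,0,0,7,0],[6,4,0,0,0,14,0],[9,6,0,0,0,21,0],[12,8,0,0,0,28,0],[15,10.2,0,0,0,35,0],[18,12.3,0,0,0,42,0],[21,14.4,0,0,0,49,0],[24,16.5,0,0,0,56,0],[26.5,18.2,1,0,0,63,0],[26.5,18.2,3,0,0,67.6,0],[26.5,18.2,3.8,0,0,67.6,0],[26.5,18.2,3.8,0,0,67.6,0],[26.5,18.2,3.8,0,0,67.6,0]]]}}

```text
time: 18.77
ee_pos: [0.5072, -0.0223, 0.0945]
eef_rot: [-2.614, -1.741, 0.002]
ft_force: [1.0, 0.4, -1.5]
width: 0.0333
grip_force: 40.5
```

Run:
```python
from h import *
s=manip.get_state();t=O+.070*U+.042*V;print(s["ee_pos"],s["width"],shift(t+[0,0,.017],-V))
c=manip.camera_info("wrist");im=manip.snapshot("wrist")
# predicted stop faces (z .036) at y=83, and bar ends
for x in(.0224,.1224):
    for y in(0,.085):
        cv2.circle(im,tuple(int(v) for v in proj(c,O+x*U+y*V+[0,0,.036])),3,(0,0,255),-1)
cv2.imwrite("pics/w9.png",im)
```

```text
[ 0.50717415 -0.02227147  0.09451953] 0.033272213342228824 (array([0.1 , 0.37, 7.75]), array([-0.1,  0. ,  0.1]))
```

View pics/w9.png

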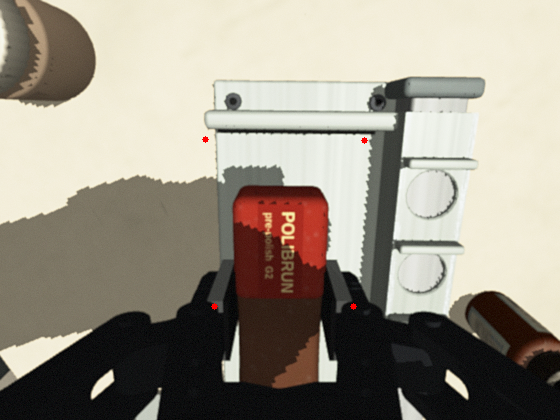

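The view shows the bar in the gripper at the bed. The tail stop's working edge is at row ~130 (prediction 139), and the bar's far end is at row 186. Lowering to just over the stops.

>>> {"method": "arm_command", "body": {"commands": [[[0.1,0.1,1.5,0,0,0,0],[0.3,0.2,3,0,0,0,0],[0.3,0.2,4.3,0,0,0,0],[0.3,0.2,4.3,0,0,0,0],[0.3,0.2,4.3,0,0,0,0]]]}}

```text
time: 19.23
ee_pos: [0.5108, -0.0206, 0.0522]
eef_rot: [-2.616, -1.739, 0.0]
ft_force: [-0.5, -0.3, -1.4]
width: 0.0326
grip_force: 40.5
```

Run:
```python
from h import *
s=manip.get_state();c=manip.camera_info("wrist");im=manip.snapshot("wrist");cv2.imwrite("pics/w10.png",im)
e=s["ee_pos"];print(e,(e-O)@U,(e-O)@V,s["ft_force"])
hsv=cv2.cvtColor(im,cv2.COLOR_BGR2HSV);m=((hsv[...,1]>120)&((hsv[...,0]<18)|(hsv[...,0]>170))).astype(np.uint8)
m=cv2.morphologyEx(m,cv2.MORPH_OPEN,np.ones((5,5)));rows=np.where(m[:,280])[0];print("bar far row",rows[0])
zt=e[2]-.008+.027;print("bar end U",(ray(c,280,rows[0],zt)-O)@U)
g=im[:,:,1].astype(int)[60:rows[0]+5,300:318].mean(1).round().astype(int)
print([(60+i,v) for i,v in enumerate(g)][::2])
print("rows of stop face for U 120..130:",[(x,proj(c,O+x/1000*U+.045*V+[0,0,.036])[1].round(1)) for x in(120,124,128)])
```

```text
[ 0.51080657 -0.0205585   0.05223876] 0.07197626839408897 0.04285003728851773 [-0.51190678 -0.31467971 -1.43012408]
bar far row 186
bar end U 0.11654282676903523
[(60, np.int64(242)), (62, np.int64(242)), (64, np.int64(242)), (66, np.int64(242)), (68, np.int64(242)), (70, np.int64(242)), (72, np.int64(242)), (74, np.int64(242)), (76, np.int64(242)), (78, np.int64(242)), (80, np.int64(242)), (82, np.int64(190)), (84, np.int64(228)), (86, np.int64(235)), (88, np.int64(235)), (90, np.int64(235)), (92, np.int64(235)), (94, np.int64(235)), (96, np.int64(235)), (98, np.int64(235)), (100, np.int64(235)), (102, np.int64(235)), (104, np.int64(235)), (106, np.int64(235)), (108, np.int64(235)), (110, np.int64(235)), (112, np.int64(235)), (114, np.int64(235)), (116, np.int64(237)), (118, np.int64(134)), (120, np.int64(163)), (122, np.int64(221)), (124, np.int64(235)), (126, np.int64(242)), (128, np.int64(242)), (130, np.int64(240)), (132, np.int64(238)), (134, np.int64(236)), (136, np.int64(232)), (138, np.int64(217)), (140, np.int64(199)), (142, np.int64(106)), (144, np.int64(24)), (146, np.int64(64)), (148, np.int64(229)), (150, np.int64(237)), (152, np.int64(236)), (154, np.int64(237)), (156, np.int64(237)), (158, np.int64(237)), (160, np.int64(237)), (162, np.int64(237)), (164, np.int64(237)), (166, np.int64(237)), (168, np.int64(237)), (170, np.int64(237)), (172, np.int64(237)), (174, np.int64(237)), (176, np.int64(237)), (178, np.int64(237)), (180, np.int64(237)), (182, np.int64(238)), (184, np.int64(240)), (186, np.int64(105)), (188, np.int64(17)), (190, np.int64(20))]
rows of stop face for U 120..130: [(120, np.float64(161.3)), (124, np.float64(151.9)), (128, np.float64(142.4))]
```

Measured from the same image, the bar's far end is 11 mm short of the tail stop and should be 7.5. Shifting +3 mm and lowering.

>>> {"method": "arm_command", "body": {"commands": [[[0.3,0,0,0,0,0,0],[0.3,0,1,0,0,0,0],[0.3,0,2,0,0,0,0],[0.3,0,2.8,0,0,0,0],[0.3,0,3.2,0,0,0,0],[0.3,0,3.4,0,0,0,0],[0.3,0,3.4,0,0,0,0]]]}}

```text
time: 19.87
ee_pos: [0.511, -0.0168, 0.0171]
eef_rot: [-2.614, -1.74, 0.002]
ft_force: [1.1, 0.7, -1.5]
width: 0.0328
grip_force: 40.5
```

>>> {"method": "arm_command", "body": {"commands": [[[0,0,0.1,0,0,0,0],[0,0,0.2,0,0,0,0],[0,0,0.25,0,0,0,0],[0,0,0.25,0,0,0,0]]]}}

```text
time: 20.2
ee_pos: [0.5122, -0.017, 0.0158]
eef_rot: [2.615, 1.74, 0.001]
ft_force: [-1.0, 0.7, -0.4]
width: 0.0323
grip_force: 40.7
```

>>> {"method": "arm_command", "body": {"commands": [[[0,0,0.1,0,0,0,0],[0,0,0.15,0,0,0,0],[0,0,0.15,0,0,0,0]]]}}

```text
time: 20.45
ee_pos: [0.5123, -0.017, 0.0158]
eef_rot: [2.615, 1.74, 0.002]
ft_force: [-5.0, 0.1, 13.2]
width: 0.0328
grip_force: 42.3
```

Resting on the bed at the right height. Release and rise.

>>> {"method": "arm_command", "body": {"commands": [[[0,0,-0.1,0,0,0,0],[0,0,-0.1,0,0,0,0.6],[0,0,-0.1,0,0,0,0.6],[0,0,-0.1,0,0,0,0.6],[0,0,-0.1,0,0,0,0.6],[0,0,-0.6,0,0,0,0.6],[0,0,-2,0,0,0,0.6],[0,0,-5,0,0,0,0.6],[0,0,-8,0,0,0,0.6],[0,0,-12,0,0,0,0.6],[-4,0,-15,0,0,0,0.6],[-4,0,-15,0,0,0,0.6]]]}}

```text
time: 21.45
ee_pos: [0.4987, -0.0567, 0.1694]
eef_rot: [2.61, 1.735, 0.007]
ft_force: [0.1, -0.7, -0.7]
width: 0.0509
grip_force: 0.0
```

Run:
```python
from h import *
s=manip.get_state();c=manip.camera_info("wrist");im=manip.snapshot("wrist");cv2.imwrite("pics/w11.png",im)
print(s["ee_pos"],s["time"],s["width"])
hsv=cv2.cvtColor(im,cv2.COLOR_BGR2HSV);m=((hsv[...,1]>120)&((hsv[...,0]<18)|(hsv[...,0]>170))&(hsv[...,2]>30)).astype(np.uint8)
ks=sorted(cv2.findContours(m,0,1)[0],key=cv2.contourArea)[-3:]
for k in ks:
    r=cv2.minAreaRect(k);w=np.array([ray(c,*q,.035) for q in cv2.boxPoints(r)]);q=(w-O)
    print(r,"U",(q@U).round(4),"V",(q@V).round(4))
k=ks[-1];r=cv2.minAreaRect(k);print(im[:,int(r[0][0])+0,1].tolist()[int(r[0][1]-r[1][0]/2-r[1][1]/2)-5:int(r[0][1]+r[1][1])+60:2] if 0 else "")
print("stop tops rows/cols", [(x,proj(c,O+x/1000*U+.04*V+[0,0,.036]).round(0)) for x in(25,127)])
# jar check in top view: white lid
t=manip.snapshot("top");ct=manip.camera_info("top");p=proj(ct,[.422,.121,.077]);h=cv2.cvtColor(t,cv2.COLOR_BGR2HSV)
print("lid pred",p,h[int(p[1]),int(p[0])]);cv2.imwrite("pics/top11.png",t)
x,y,ww,hh=cv2.boundingRect(ks[-1]);col=x+ww//2
print(x,y,ww,hh);print("up",im[max(0,y-40):y+4:2,col,1]);print("down",im[y+hh-4:y+hh+50:2,col,1])
```

```text
[ 0.49869836 -0.05666091  0.16940802] 21.45 0.050941968686416955
((448.800048828125, 218.90003967285156), (4.919349670410156, 2.683281421661377), 26.56505012512207) U [0.0199 0.0219 0.0201 0.0181] V [-0.0921 -0.0928 -0.0965 -0.0958]
((467.00006103515625, 250.00003051757812), (32.526912689208984, 43.84062194824219), 45.0) U [-0.0096  0.0166 -0.0028 -0.03  ] V [-0.0909 -0.1123 -0.1336 -0.1123]
((274.0, 146.5), (111.0, 46.0), 90.0) U [0.1154 0.1154 0.0339 0.034 ] V [0.059  0.0263 0.0252 0.0607]

stop tops rows/cols [(25, array([278., 214.])), (127, array([278.,  73.]))]
lid pred [194.97084672 249.26858156] [102  66 119]
251 91 47 112
up [214 214 214 181 170 205 215 215 211 190 145  49  15  19 103 210 217 212
 212 213  91  32]
down [ 24  23  34  75  14   2   0   9  28  75  86  87  81  82  80 172 206 206
 206 204 208 205 203 205 203 207 203]
```

>>> {"method": "arm_command", "body": {"commands": [[[-4,0,-2,0,0,0,0.6],[-8,0,-4,0,0,0,0.6],[-12,0,-4,0,0,0,0.6],[-16,0,-4,0,0,0,0.6],[-20,0,-4,0,0,0,0.6],[-24,0,-4,0,0,0,0.6],[-24,0,-4,0,0,0,0.6],[-24,0,-4,0,0,0,0.6]]]}}

```text
time: 22.22
ee_pos: [0.4026, -0.2758, 0.202]
eef_rot: [-2.616, -1.733, 0.0]
ft_force: [0.2, -0.1, 0.2]
width: 0.0514
grip_force: 0.0
```

Run:
```python
from h import *
t=manip.snapshot("top");c=manip.camera_info("top");cv2.imwrite("pics/top12.png",t);t0=cv2.imread("pics/top0.png")
h=cv2.cvtColor(t,cv2.COLOR_BGR2HSV);p=proj(c,[.422,.121,.077]);print(manip.get_state()["ee_pos"],p)
d=cv2.absdiff(t,t0).max(2)[225:290,165:235]>25;d=cv2.morphologyEx(d.astype(np.uint8),cv2.MORPH_OPEN,np.ones((3,3)))
# bright low-diff lid: brightness in a cross around the predicted centre
g=t[...,1].astype(int);x,y=p.astype(int);print("row",g[y,x-20:x+21:2]);print("col",g[y-20:y+40:2,x]);print("lid was",t0[204,256],"now",t[y,x],"bench",t0[y,x])
m=((h[...,1]>120)&((h[...,0]<18)|(h[...,0]>170))).astype(np.uint8);m[:165]=0;m[230:]=0;m[:,:225]=0;m[:,370:]=0
for k in cv2.findContours(m,0,1)[0]:
    if cv2.contourArea(k)>150:
        r=cv2.minAreaRect(k);w=np.array([ray(c,*q,.035) for q in cv2.boxPoints(r)])-O;print("bar U",(w@U).round(3),"V",(w@V).round(3))
for n,(u,v) in dict(cup=(446,403),bigjar=(198,251),cast=(570,362),dropper=(455,240)).items():
    a=int(v*.7);b=int(u*.7);print(n,cv2.absdiff(t,t0)[a-12:a+12,b-12:b+12].mean().round(1))
```

```text
[ 0.40306079 -0.27448877  0.20218171] [194.97084672 249.26858156]
row [192 194 196 196 196 172 206 205 206 211 212 215 216 217 216 217 227  71
  95  66 205]
col [193 191 193 194 195 204 209 210 211 211 212 211 210 210 209 209 135  92
  92 187 199 196 197 197 197 188 197 198 195 196]
lid was [192 203 200] now [197 212 212] bench [162 182 194]
bar U [0.112 0.112 0.066 0.066] V [0.06  0.027 0.028 0.061]
cup 12.2
bigjar 6.2
cast 64.0
dropper 9.8
```

```bash
python3 -c "
from rig import manip
print(manip.finish_job())"
```

```text
the job is handed in; nothing more can be done
None
```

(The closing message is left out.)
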